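# Spin-check three rotation stages and pull the one that binds

## Task

One of the three rotation stages on the holding plate has a bad bearing. Give the wheel of every stage a turn with a light fingertip on its thumbscrew, never forcing it, to feel which one binds; then lift that stage by its square base and set it down gently, fully home between the pins in the repair tray. Leave the two free-running stages home in their places and everything else on the bench as it stands.

Things in the scene. Friction and masses are not known exactly. Their poses are not given: they have to be found in the camera images.
- rack: holding plate: black breadboard strip 100 x 332 x 10 mm lying flat, fixed; origin under its centre, long way along its y axis, z up. Three places in a row (its y = -112, 0, +112 mm), each holding one stage between eight steel dowel pins like those of the repair tray, standing 10 mm above the plate.
- tray_place (a point): repair tray's place, empty at the start: centre of the top face (14 mm above the bench) of a 100 x 100 mm plate in a low grey tray (156 x 156 mm, walls 16 mm high), fixed. Eight dowel pins, 8 mm across, 10 mm tall, tapered noses, two to a side (44 mm apart, 36 mm open between for a finger) round a 68 mm square along this point's x and y. A stage is home when its underside lies on this face.
- stage_1_mid (a point): rotation stage 1, loose in a place of the holding plate, 0.95 kg: black square base 64 x 64 x 19 mm, above it a round aluminium wheel (58 mm across, 20 to 30 mm above the underside) that turns endlessly either way about the vertical centre line. Point: on that line, 10 mm above the underside; x, y along the base's sides, z up. All three look alike; 2 mm play to the pins a side.
- screw_1 (a point): middle of the upright thumbscrew of wheel 1: 10 mm across, 20 mm tall on the wheel's top face (point 10 mm above that face), 22 mm off the stage's centre line, turning with it; any start angle. Sideways force to turn: free-running well under 1 N, and it coasts on a little; binding 3 to 6 N while it moves (less once the push stops), and it stops dead. 8 N may tip the stage.
- stage_2_mid (a point): rotation stage 2, loose in a place of the holding plate, 0.95 kg: black square base 64 x 64 x 19 mm, above it a round aluminium wheel (58 mm across, 20 to 30 mm above the underside) that turns endlessly either way about the vertical centre line. Point: on that line, 10 mm above the underside; x, y along the base's sides, z up. All three look alike; 2 mm play to the pins a side.
- screw_2 (a point): middle of the upright thumbscrew of wheel 2: 10 mm across, 20 mm tall on the wheel's top face (point 10 mm above that face), 22 mm off the stage's centre line, turning with it; any start angle. Sideways force to turn: free-running well under 1 N, and it coasts on a little; binding 3 to 6 N while it moves (less once the push stops), and it stops dead. 8 N may tip the stage.
- stage_3_mid (a point): rotation stage 3, loose in a place of the holding plate, 0.95 kg: black square base 64 x 64 x 19 mm, above it a round aluminium wheel (58 mm across, 20 to 30 mm above the underside) that turns endlessly either way about the vertical centre line. Point: on that line, 10 mm above the underside; x, y along the base's sides, z up. All three look alike; 2 mm play to the pins a side.
- screw_3 (a point): middle of the upright thumbscrew of wheel 3: 10 mm across, 20 mm tall on the wheel's top face (point 10 mm above that face), 22 mm off the stage's centre line, turning with it; any start angle. Sideways force to turn: free-running well under 1 N, and it coasts on a little; binding 3 to 6 N while it moves (less once the push stops), and it stops dead. 8 N may tip the stage.
- lens_tube: bystander, not to be moved: short black lens tube standing on the bench, 31 mm across, 30 mm tall; origin under its middle
- objective: bystander, not to be moved: steel microscope objective standing on the bench, 29 mm across, 45 mm tall; origin under its middle
- post_base: bystander, not to be moved: steel pedestal, 44 mm round foot with a 13 mm post, 65 mm tall; origin under its middle
- mirror_mount: bystander, not to be moved: black mirror mount on a post and 45 x 50 mm foot, 102 mm tall; origin under its middle
- screw_bin: bystander, not to be moved: clear open bin, 80 x 60 x 30 mm; origin under its middle
- driver: bystander, not to be moved: hand driver lying down, 160 mm long; origin under its middle
- post_holder: bystander, not to be moved: black post holder on a 50 x 60 mm foot, 55 mm tall; origin under its middle
Not all that is in view belongs to the job. What is shaped like the part that bears stage_2_mid but orange is not meant.

How it is judged (in metres and radians):
On the way:
1. the wheels of all three stages have each been turned (thumbscrew shifted by more than 6 mm, about 16 degrees) while every stage stays in its place on the holding plate (distance of each of screw_1, screw_2, screw_3 from where it was at the start of the episode above 0.006 m and distance of each of stage_1_mid, stage_2_mid, stage_3_mid from where it was at the start of the episode below 0.006 m), for 0.2 s.
At the end, for the whole second after the job is handed in: the binding stage (inside it, unseen, is ring_1) stands home in the repair tray's place: centre within 5 mm, underside within 2.5 mm of the plate, upright within 3.5 degrees, at rest; the two free-running stages stand at rest within 6 mm of where they were, upright within 3.5 degrees (horizontal distance between ring_1_mid and tray_place below 0.005 m and z of ring_1_mid in the frame of tray_place between 0.0075 and 0.0125 m and distance of each of ring_2_mid, ring_3_mid from where it was at the start of the episode below 0.006 m and angle between each of stage_1_mid, stage_2_mid, stage_3_mid's own z axis and vertical below 0.06 rad and linear speed of each of stage_1, stage_2, stage_3 below 0.02 m/s); the robot touches nothing.
It fails at once if the fingers push on a wheel or its thumbscrew with more than 15 N (contact force between the fingers and wheel_1 above 15 N or contact force between the fingers and wheel_2 above 15 N or contact force between the fingers and wheel_3 above 15 N).
It fails at once if a stage is tipped by more than 17 degrees (angle between any of stage_1_mid, stage_2_mid, stage_3_mid's own z axis and vertical above 0.3 rad).
It fails at once if the stage is dropped (falls untouched faster than 0.5 m/s) ((linear speed of stage_1 above 0.5 m/s and contact force between the fingers and stage_1 below 0.1 N) or (linear speed of stage_2 above 0.5 m/s and contact force between the fingers and stage_2 below 0.1 N) or (linear speed of stage_3 above 0.5 m/s and contact force between the fingers and stage_3 below 0.1 N)).
It fails at once if the stage is pressed or knocked against the repair tray with more than 45 N (contact force between any of stage_1, stage_2, stage_3 and tray above 45 N).
It fails at once if a bystander is moved by more than 25 mm (distance of any of lens_tube, objective, post_base, mirror_mount, screw_bin, driver, post_holder from where it was at the start of the episode above 0.025 m).
It also fails if it takes over 70 s, if anything falls off the work surface, if the arm or the gripper's body presses on something with over 40 N, if the wrist force passes 120 N, or if a joint passes its speed limit or range.

## Robot

A 6-joint arm with a two-finger parallel gripper is mounted at the origin on the work surface. World frame = base frame: x ahead of the robot, y to its left, z up, the work surface at z = 0. Lengths are in mm, angles in rad, forces in N, time in s.
With the tool pointing down it reaches from about 300 to 775 mm from the base axis. Payload 14.6 kg.
Tool frame: the origin (TCP) lies at the very end of the fingers, on their centre line; the grasp point (between the pads) lies 19 mm behind it (grip_point_offset is the distance from the TCP to the grasp point, in mm); z points along the fingers, y is the line along which they close (so a half turn about z gives the same grasp; the last joint's range is limited). The gripper opens to 94 mm and grips with 3 to 60 N. Pads are 16 mm wide; open, the fingers measure 119 mm over their backs; the gripper's body (75 mm by 177 mm) begins 78 mm behind the grasp point.
Start: joints at [-0.067, 0.3, 1.521, -0, 1.321, -0.067], TCP at [549.99, -0.002, 205.446] pointing down, gripper open.
Joint ranges: [-3.03, 3.03], [-0.79, 2.21], [0.23, 2.52], [-1.04, 4.18], [0, 3.07], [-2.55, 2.55]. Speed limits (rad/s): [2.22, 2.22, 2.57, 3.14, 3.14, 3.14].

## Interface

Orientations are given as [roll, pitch, yaw] about the fixed x, y, z axes, in that order (R = Rz(yaw) Ry(pitch) Rx(roll)).
In Python, from cell import read_state, camera, camera_info, sign_off, grip_point_offset gives the robot as it stands.
- The arm moves only by the shell command python3 -m handwheel 'ROWS' [FORCE]. ROWS is text: rows parted by semicolons, each of 5 numbers parted by spaces: the shift along the world's x, y, z in units of 40 mm (1.0 is 40 mm), then the turn about the world's z in units of 5 degrees (1.0 is 5 degrees), then the closure, from 0 (fully open) to 1 (shut). In form: dx dy dz yaw gripper; .... A call has 1 to 12 rows; each row shifts and turns the commanded pose from where the row before left it; what a row does not reach is not made up. A row lasts 1/12 s, in which the tool goes at most 41.7 mm and 7.16 degrees, less where a joint would pass 70% of its speed; a pose out of reach is approached as far as the arm can. A call is refused whole if a number of a shift passes 1 or a number of a turn 1, either way. A call with a gripper value outside its range is refused whole. The fingers move at their own pace and stop on an object; FORCE is the grip in N (left out, the last holds). Time passes only in rows, so rows that do not move let the fingers close. It gives the time, the measured TCP pose, the force, the opening and the grip force at its end, in the units of the state.
- read_state(): the state, without advancing time (a new reading comes with each control period).
- camera(name): name is "scene" or "side" or "wrist"; returns (picture, depth): 480x640x3 uint8, red, green, blue; 480x640 float32, mm along the optical axis (not along the pixel's ray), 0 where there is no reading.
- camera_info(name): a dict with "intrinsics" (3x3 intrinsics, pixels), "k1" (the pictures are not rectified: a ray, as slopes to the right and down, at radius r is drawn at 1 + k1 r^2 times it, then the intrinsics apply), "world_from_camera" (4x4, takes a point from camera to world coordinates). Camera axes: x right, y down, z forward; pixel columns grow to the right and rows downward; lengths in mm; the calibration is good to about 2 mm. A picture is of the moment at which its call begins: read the wrist's pose just before it. camera_info takes no time and is no camera call; for the wrist camera it gives the pose at the moment of the call.
- sign_off(): hands the job in; it is judged then, once.
The state is a dict: "clock": time; "joints": joint angles; "qd": joint speeds; "effort": joint torques, N m; "eef_pos": TCP position; "eef_rot": TCP orientation; "wrist_force": force on the tool from outside, world axes, zero at the start; "moment": the same for the moment, N m; "finger_gap": finger opening in mm; "finger_force": force on a finger pad.
Only numpy, scipy, OpenCV 4.12 (cv2) and the standard library are available. Lean on these libraries where they do the work, as an engineer would, in place of code of your own. Each camera call takes 0.05 s, during which the arm holds its last target. There are 200 camera calls.

## Working session

There is one attempt and no reset: what is moved stays moved. The work goes in short steps, Python scripts to look and compute and a shell command to move; the robot and the scene stay as the last step left them, time stands still between calls to the robot, and variables do not carry over. Pictures are saved under pics/ and viewed, at most 10 in all, crops included, and the job is handed in when it is done.

```bash
mkdir -p pics
cat > h.py <<'E'
import numpy as np, cv2
from cell import *
def pts(name):
    "picture, depth, world xyz per pixel"
    i=camera_info(name); p,d=camera(name); K=np.array(i["intrinsics"],float); T=np.array(i["world_from_camera"],float)
    u,v=np.meshgrid(np.arange(640),np.arange(480))
    uv=np.stack([u,v],-1).reshape(-1,1,2).astype(float)
    n=cv2.undistortPoints(uv,K,np.array([i["k1"],0,0,0.])).reshape(480,640,2)
    c=np.dstack([n*d[...,None],d])
    return p,d,c@T[:3,:3].T+T[:3,3]
def save(p,f): cv2.imwrite("pics/"+f,p[...,::-1])
E
python3 - <<'E'
from h import *
s=read_state();print(s)
for n in ("scene","side","wrist"):
    p,d,w=pts(n); save(p,n+"0.png"); np.savez("/tmp/"+n+"0.npz",p=p,d=d,w=w); print(n,np.array(camera_info(n)["world_from_camera"]).round(2).tolist(),(d>0).mean())
E
```

```text
{'clock': 0.0, 'joints': array([-6.66124159e-02,  3.00479874e-01,  1.52158584e+00,  5.23928588e-06,
        1.32071799e+00, -6.66126461e-02]), 'qd': array([-1.39964180e-03,  1.04827656e-04,  5.59714136e-04, -9.82473323e-05,
        9.11963516e-04, -1.07632275e-03]), 'effort': array([-1.53750298e-03, -5.31805658e+01, -3.52735734e+01,  7.07558286e-02,
        2.43994006e-02, -4.79655944e-05]), 'eef_pos': array([5.49729916e+02, 9.63228756e-03, 2.04879511e+02]), 'eef_rot': array([-3.14040458e+00, -8.43438825e-05,  1.57079521e+00]), 'wrist_force': array([-0.83059255,  0.48661849, -0.40105126]), 'moment': array([-0.05068406, -0.02996427,  0.08311518]), 'finger_force': 0.0, 'finger_gap': 94.1068576334398}
scene [[0.19, 0.72, -0.66, 1346.77], [0.98, -0.15, 0.11, -133.76], [-0.02, -0.67, -0.74, 962.59], [0.0, 0.0, 0.0, 1.0]] 0.9960677083333334
side [[-0.97, -0.16, 0.19, 365.45], [-0.25, 0.67, -0.7, 637.39], [-0.01, -0.73, -0.69, 692.27], [0.0, 0.0, 0.0, 1.0]] 0.9961100260416667
wrist [[1.0, -0.0, -0.0, 550.25], [-0.0, -0.97, -0.26, 75.36], [0.0, 0.26, -0.97, 383.44], [0.0, 0.0, 0.0, 1.0]] 0.996015625
```

View pics/scene0.png

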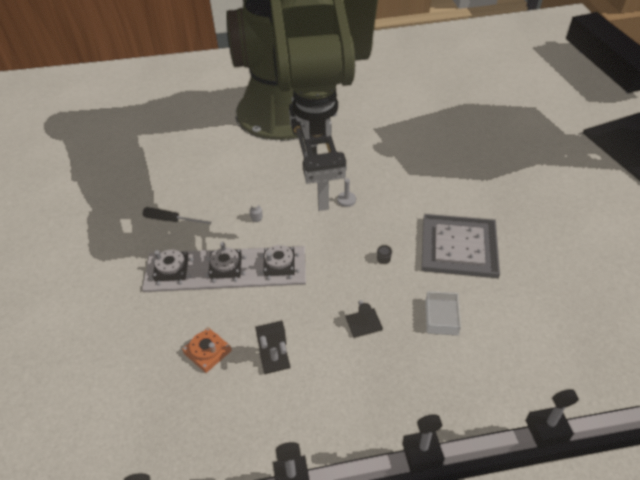

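View pics/side0.png

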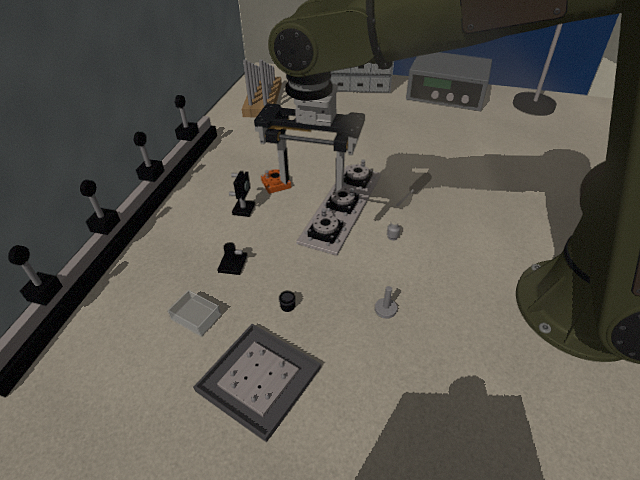

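The scene view shows the rack with three stages at about (170,263), (225,262) and (279,260), and the tray at (460,243). The orange decoy is at (207,347). The side view shows the same layout.

Run:
```python
from h import *
for n in("scene","side"):
    z=np.load(f"/tmp/{n}0.npz");p,w=z["p"],z["w"];h=w[...,2]
    if n=="scene": box=(slice(235,295),slice(135,315)); tb=(slice(205,285),slice(410,510))
    else: box=(slice(150,255),slice(290,385)); tb=(slice(315,445),slice(185,330))
    W=w[box].reshape(-1,3);
    # rack
    m=(W[:,2]>6)&(W[:,2]<13); print(n,"rack px",m.sum(),cv2.minAreaRect(W[m][:,:2].astype(np.float32)), "z",np.median(W[m][:,2]))
    m=(W[:,2]>36)&(W[:,2]<44); S=W[m]
    crit=(cv2.TERM_CRITERIA_EPS+cv2.TERM_CRITERIA_MAX_ITER,50,.1)
    _,l,c=cv2.kmeans(S[:,:2].astype(np.float32),3,None,crit,5,cv2.KMEANS_PP_CENTERS)
    for k in np.argsort(c[:,1]):
        q=S[l[:,0]==k]; cc=cv2.minEnclosingCircle(q[:,:2].astype(np.float32))
        t=W[(W[:,2]>48)&(W[:,2]<66)&(np.hypot(*(W[:,:2]-c[k]).T)<40)]
        print("wheel",c[k].round(1),"circ",np.round(cc[0],1),round(cc[1],1),"z",np.median(q[:,2]).round(1),"screw",len(t),t.mean(0).round(1) if len(t) else "", t[:,2].max().round(1) if len(t) else "")
    T=w[tb].reshape(-1,3); m=(T[:,2]>11.5)&(T[:,2]<19)
    r=cv2.minAreaRect(T[m][:,:2].astype(np.float32)); print("tray",r)
    m=(T[:,2]>11)&(T[:,2]<15.5)&(np.abs(T[:,:2]-r[0]).max(1)<60); print(" plate",T[m].mean(0),cv2.minAreaRect(T[m][:,:2].astype(np.float32)))
# side & scene ortho height view
a=np.load("/tmp/scene0.npz"); 
p=cv2.resize(a["p"][225:305,130:320],None,fx=4,fy=4,interpolation=cv2.INTER_CUBIC); save(p,"crop.png")
```

```text
scene rack px 2884 ((506.0389099121094, -210.08160400390625), (367.4530334472656, 155.48544311523438), 79.2822494506836) z 9.654533641508124
wheel [ 514.6 -307.2] circ [ 514.2 -307.4] 30.2 z 39.7 screw 34 [ 504.9 -327.8   55.9] 63.1
wheel [ 532.1 -196.7] circ [ 529.4 -195.6] 30.9 z 39.9 screw 35 [ 509.5 -195.6   56.1] 62.7
wheel [548.2 -84.7] circ [546.7 -87.1] 31.3 z 39.6 screw 33 [ 556.6 -106.3   55.9] 61.2
tray ((568.9170532226562, 299.9800109863281), (157.09400939941406, 163.72760009765625), 71.28494262695312)
 plate [572.41962776 298.79414896  13.36072074] ((568.9067993164062, 299.9083557128906), (119.370849609375, 119.44383239746094), 0.2909785509109497)
side rack px 1419 ((580.3665771484375, -204.4794464111328), (337.0656433105469, 206.42311096191406), 82.07891845703125) z 10.181162143720371
wheel [ 513.  -303.3] circ [ 513.4 -306. ] 31.4 z 40.1 screw 23 [ 502.8 -324.3   56.2] 62.2
wheel [ 528.4 -190.8] circ [ 527.5 -195.5] 30.3 z 40.2 screw 24 [ 507.6 -192.5   56.2] 62.3
wheel [543.2 -82.6] circ [542.3 -85.3] 30.8 z 40.1 screw 27 [ 552.6 -103.3   56.2] 63.1
tray ((617.8056640625, 283.86590576171875), (158.43650817871094, 263.8389892578125), 70.99034118652344)
 plate [592.74617017 298.6604623   13.55163646] ((610.647216796875, 284.5953063964844), (118.32664489746094, 105.24503326416016), 89.79212188720703)
```

View pics/crop.png

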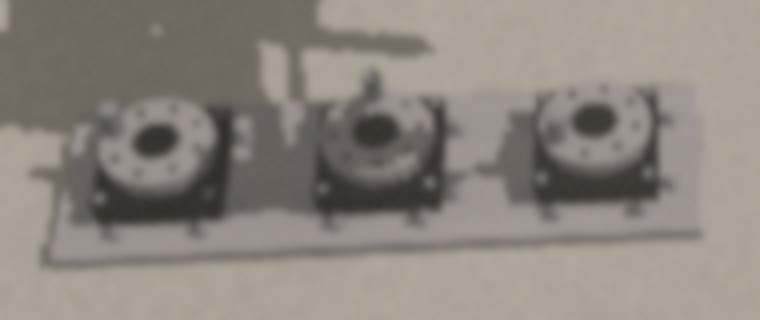

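The crop shows the thumbscrews clearly: left wheel at its upper left, middle wheel at the top and right wheel at its left. Both cameras agree on the centres, (514,-306), (529,-196) and (545,-86). That puts the spacing at 111 mm and the wheel tops at z=40, as expected. I'll start with stage C, the right-hand one.

```bash
python3 -m handwheel '0.1 -0.33 -0.3 0 1;0.1 -0.33 -0.4 0 1;0.1 -0.33 -0.4 0 1;0.1 -0.33 -0.4 0 1;0.1 -0.33 -0.4 0 1;0.1 -0.33 -0.4 0 1;0.1 -0.33 -0.4 0 1;0.1 -0.31 -0.3 0 1;0 0 0 0 1;0 0 0 0 1;0 0 0 0 1' 20
python3 - <<'E'
from h import *
p,d,w=pts("wrist"); save(p,"w1.png"); print(read_state()["eef_pos"],read_state()["wrist_force"],read_state()["finger_gap"])
E
```

```text
clock: 1.07
eef_pos: [582.0, -104.7, 85.8]
eef_rot: [3.141, 0.0, 1.571]
wrist_force: [-0.5, 0.2, 0.4]
finger_gap: 24.0
finger_force: 0.0
[ 582.17022668 -104.44924193   86.17050029] [ 0.12746713  0.16681233 -0.34278726] 20.44346848684775
```

View pics/w1.png

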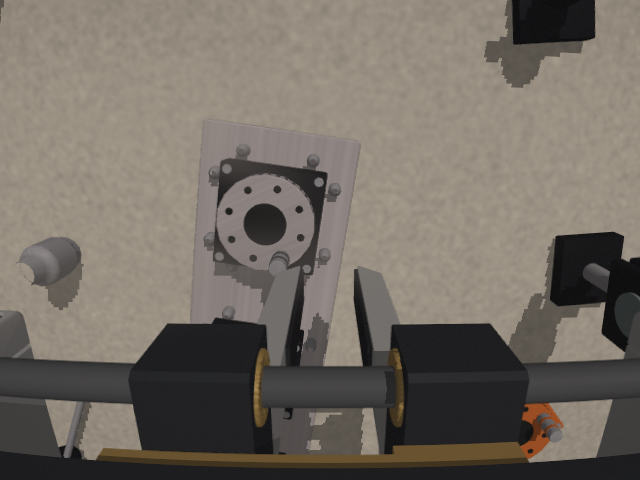

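The wrist view shows stage C with its screw at (279,262), just left of the fingers, which are still closing. I'll finish closing, go down, then push slowly toward -x.

```bash
python3 -m handwheel '0 0 0 0 1;0 0 0 0 1;0 0 0 0 1;0 0 0 0 1;0 0 -0.1 0 1;0 0 -0.2 0 1;0 0 -0.25 0 1;0 0 -0.25 0 1;0 0 -0.17 0 1;0 0 0 0 1;0 0 0 0 1'
for i in 1 2 3 4; do :; done
python3 -m handwheel '-0.04 0 0 0 1;-0.04 0 0 0 1;-0.04 0 0 0 1;-0.04 0 0 0 1'
python3 -m handwheel '-0.04 0 0 0 1;-0.04 0 0 0 1'
python3 -m handwheel '-0.04 0 0 0 1;-0.04 0 0 0 1'
```

```text
clock: 2.03
eef_pos: [581.8, -104.7, 46.0]
eef_rot: [-3.141, -0.0, 1.571]
wrist_force: [-0.2, 0.7, 0.4]
finger_gap: 0.8
finger_force: 0.0
clock: 2.37
eef_pos: [575.6, -104.8, 47.0]
eef_rot: [3.141, 0.0, 1.571]
wrist_force: [-0.3, -0.4, -0.0]
finger_gap: 0.6
finger_force: 0.0
clock: 2.53
eef_pos: [572.3, -104.8, 46.8]
eef_rot: [3.141, 0.0, 1.571]
wrist_force: [-0.1, 0.5, 0.0]
finger_gap: 0.7
finger_force: 0.0
clock: 2.7
eef_pos: [569.4, -104.9, 46.9]
eef_rot: [3.14, 0.0, 1.571]
wrist_force: [4.0, -1.7, -1.3]
finger_gap: 0.5
finger_force: 1.6
```

```bash
for i in 1; do python3 -m handwheel '-0.03 0 0 0 1;-0.03 0 0 0 1'; done
python3 -m handwheel '-0.03 0 0 0 1;-0.03 0 0 0 1'
python3 -m handwheel '-0.03 0 0 0 1;-0.03 0 0 0 1'
```

```text
clock: 2.87
eef_pos: [567.4, -105.1, 47.1]
eef_rot: [3.14, 0.001, 1.571]
wrist_force: [6.2, -2.4, 0.9]
finger_gap: 0.6
finger_force: 3.2
clock: 3.03
eef_pos: [565.6, -105.4, 47.5]
eef_rot: [3.138, 0.001, 1.571]
wrist_force: [8.1, -4.4, 2.2]
finger_gap: 0.7
finger_force: 3.7
clock: 3.2
eef_pos: [563.3, -105.6, 47.7]
eef_rot: [3.138, 0.002, 1.571]
wrist_force: [7.3, -5.0, 2.1]
finger_gap: 0.6
finger_force: 3.5
```

Forces are rising to about 8 N, so I'll pause and look.

Run:
```python
from h import *
p,d,w=pts("wrist"); save(cv2.resize(p[60:400,150:450],None,fx=1.7,fy=1.7),"w2.png"); print(read_state()["eef_pos"],read_state()["wrist_force"],read_state()["finger_gap"])
```

```text
[ 562.98330427 -105.5210307    47.53985024] [ 5.59570101 -4.69037193  0.30626846] 0.45625172209825654
```

View pics/w2.png

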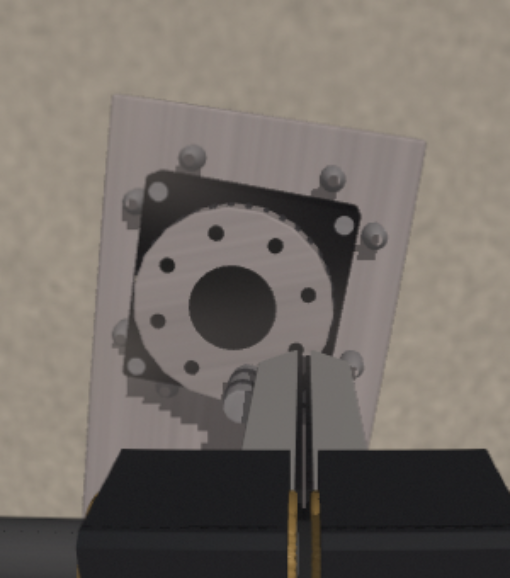

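The wheel has turned partway, with no coasting and 5 to 8 N of resistance. It looks like the binder. I'll measure how far the screw has shifted.

```bash
cat >> h.py <<'E'
def screw(name,c):
    "wheel centre and screw from one view near c; screw = points 46..62 high within 33 of c, off the fingers"
    p,d,w=pts(name); r=np.hypot(w[...,0]-c[0],w[...,1]-c[1]); z=w[...,2]
    q=w[(r<36)&(z>37)&(z<43)][:,:2].astype(np.float32); print("wheel",np.round(cv2.minEnclosingCircle(q),1) if 0 else [np.round(x,1) for x in cv2.minEnclosingCircle(q)],len(q))
    m=((r<36)&(z>46)&(z<64)).astype(np.uint8); n,l,s,_=cv2.connectedComponentsWithStats(m)
    for k in range(1,n):
        t=w[l==k]; 
        if len(t)>8: print(" high",len(t),np.median(t,0).round(1),"min",t.min(0).round(1),"max",t.max(0).round(1),"px",s[k][:4])
E
python3 - <<'E'
from h import *
for n in("wrist","scene","side"): print(n); screw(n,(545,-86))
E
```

```text
wrist
wheel [array([543.3, -84.5]), np.float64(29.5)] 9658
 high 1114 [556.7 -96.6  58.3] min [ 541.4 -112.    46. ] max [575.7 -94.1  64. ] px [281 266  76  46]
scene
wheel [array([547.3, -84.9]), np.float64(29.4)] 153
side
wheel [array([541.3, -85.6]), np.float64(30.7)] 345
 high 80 [554.7 -97.8  57.3] min [ 540.5 -116.8   46.6] max [573.7 -93.2  63.7] px [314 205  16  11]
```

```bash
python3 -m handwheel '-0.03 0 0 0 1;-0.03 0 0 0 1'; python3 -m handwheel '-0.03 -0.01 0 0 1;-0.02 -0.01 0 0 1';python3 -m handwheel '0.02 0 0 0 1;0.2 0 0 0 1;0.2 0 0 0 1'
python3 - <<'E'
from h import *
for n in("wrist",): print(n); screw(n,(545,-86))
E
```

```text
clock: 3.57
eef_pos: [560.7, -105.5, 47.4]
eef_rot: [3.138, 0.001, 1.571]
wrist_force: [5.0, -4.5, 0.7]
finger_gap: 0.4
finger_force: 3.1
clock: 3.73
eef_pos: [558.4, -106.2, 47.3]
eef_rot: [3.139, 0.001, 1.571]
wrist_force: [5.9, -3.4, 0.3]
finger_gap: 0.6
finger_force: 2.7
clock: 3.98
eef_pos: [574.7, -105.5, 46.7]
eef_rot: [-3.141, -0.0, 1.571]
wrist_force: [-0.0, -0.4, 0.5]
finger_gap: 0.2
finger_force: 0.0
wrist
wheel [array([543.9, -84.9]), np.float64(29.4)] 10026
 high 492 [572.8 -95.1  56.1] min [ 562.9 -105.1   46. ] max [580.  -94.4  64. ] px [301 266  39  30]
 high 595 [ 543.6 -104.8   58.4] min [ 537.8 -111.8   46. ] max [ 548.1 -101.3   60.6] px [247 279  26  32]
```

Screw C has moved about 12 mm and the wheel stopped dead with about 5 N of resistance, so C binds. Next I'll turn B by pushing toward -y.

```bash
python3 -m handwheel '0 0 0.3 0 1;0 0 0.4 0 1;-0.3 -0.3 0.05 0 1;-0.5 -0.5 0 0 1;-0.5 -0.5 0 0 1;-0.38 -0.34 0 0 1;0 0 0 0 1;0 0 -0.2 0 1;0 0 -0.3 0 1;0 0 -0.2 0 1;0 0 0 0 1;0 0 0 0 1'
python3 - <<'E'
from h import *
screw("wrist",(528.5,-195.5))
E
```

```text
clock: 5.03
eef_pos: [507.1, -170.5, 47.7]
eef_rot: [-3.14, -0.001, 1.572]
wrist_force: [0.5, -0.5, 0.8]
finger_gap: 0.5
finger_force: 0.0
wheel [array([ 528.6, -194.9]), np.float64(28.8)] 2687
 high 51 [ 507.8 -172.1   57.2] min [ 507.4 -178.3   55.4] max [ 507.9 -166.3   59.7] px [328 286   2  26]
 high 61 [ 507.4 -191.2   58.3] min [ 507.4 -198.8   46.4] max [ 507.9 -189.2   60.5] px [328 322   2  31]
```

```bash
python3 -m handwheel '0 -0.04 0 0 1;0 -0.04 0 0 1;0 -0.04 0 0 1;0 -0.04 0 0 1;0 -0.04 0 0 1'
python3 -m handwheel '0 -0.04 0 0 1;0 -0.04 0 0 1;0 -0.04 0 0 1'
python3 -m handwheel '0 -0.04 0 0 1;0 -0.04 0 0 1'
python3 -m handwheel '0 -0.04 0 0 1;0 -0.04 0 0 1'
python3 - <<'E'
from h import *
screw("wrist",(528.5,-195.5))
E
```

```text
clock: 5.5
eef_pos: [507.3, -179.5, 48.8]
eef_rot: [3.141, 0.0, 1.571]
wrist_force: [-0.2, -0.2, 0.5]
finger_gap: 0.3
finger_force: 0.0
clock: 5.75
eef_pos: [507.2, -184.2, 48.6]
eef_rot: [-3.142, -0.0, 1.571]
wrist_force: [-0.7, -0.2, 1.3]
finger_gap: 0.9
finger_force: 0.0
clock: 5.92
eef_pos: [507.2, -187.4, 48.7]
eef_rot: [3.142, 0.0, 1.571]
wrist_force: [0.1, -0.1, -0.3]
finger_gap: 0.3
finger_force: 0.0
clock: 6.08
eef_pos: [507.2, -190.6, 48.6]
eef_rot: [-3.142, -0.0, 1.571]
wrist_force: [-0.3, -0.2, -0.5]
finger_gap: 0.3
finger_force: 0.0
wheel [array([ 529. , -194.9]), np.float64(29.1)] 6082
 high 646 [ 507.9 -180.2   58. ] min [ 495.8 -207.6   46.9] max [ 520.  -179.4   64. ] px [302 266  55  65]
```

B runs free. I'll finish its turn, then do A by pushing toward +x.

```bash
python3 -m handwheel '0 -0.04 0 0 1;0 -0.04 0 0 1;0 0.1 0.2 0 1;0 0.1 0.4 0 1;0 0 0.2 0 1;0 0 0 0 1'
python3 - <<'E'
from h import *
for n in ("wrist","scene"): screw(n,(528.5,-195.5))
E
python3 -m handwheel '-0.1 -0.4 0 0 1;-0.17 -0.7 0 0 1;-0.17 -0.7 0 0 1;-0.17 -0.7 0 0 1;-0.15 -0.7 0 0 1;0 -0.1 0 0 1;0 0 -0.2 0 1;0 0 -0.3 0 1;0 0 -0.3 0 1;0 0 0 0 1;0 0 0 0 1'
python3 - <<'E'
from h import *
for n in ("wrist",): screw(n,(513.7,-306))
E
```

```text
clock: 6.63
eef_pos: [508.2, -185.8, 82.8]
eef_rot: [3.138, 0.001, 1.571]
wrist_force: [0.4, -0.7, -0.5]
finger_gap: -0.0
finger_force: 0.0
wheel [array([ 528.9, -195.7]), np.float64(29.4)] 5155
wheel [array([ 530.6, -197.3]), np.float64(30.4)] 434
 high 35 [ 513.1 -208.4   55.7] min [ 507.6 -213.5   46.2] max [ 518.5 -203.8   62.6] px [214 244   6   9]
clock: 7.65
eef_pos: [476.6, -316.4, 47.4]
eef_rot: [-3.14, -0.001, 1.572]
wrist_force: [-1.2, 0.0, -0.4]
finger_gap: 0.5
finger_force: 0.0
wheel [array([ 512.5, -306.3]), np.float64(29.4)] 9299
 high 290 [ 482.4 -305.9   57.2] min [ 477.8 -308.4   46.3] max [ 489.4 -304.9   63.9] px [330 266  27  17]
 high 527 [ 502.3 -323.9   57.9] min [ 497.8 -329.9   46. ] max [ 508.2 -321.    61.3] px [371 296  24  28]
```

```bash
python3 -m handwheel '0.03 -0.1 0 0 1;0.03 -0.1 0 0 1;0.03 0 0 0 1;0.04 0 0 0 1;0.04 0 0 0 1;0.04 0 0 0 1'
python3 -m handwheel '0.04 0 0 0 1;0.04 0 0 0 1'
python3 -m handwheel '0.04 0 0 0 1;0.04 0 0 0 1'
python3 -m handwheel '0.04 0 0 0 1;0.04 0 0 0 1'
python3 -m handwheel '0.04 0 0 0 1;0.04 0 0 0 1'
python3 - <<'E'
from h import *
for n in ("wrist",): screw(n,(513.7,-306))
E
```

```text
clock: 8.2
eef_pos: [485.4, -325.6, 48.7]
eef_rot: [3.141, 0.0, 1.571]
wrist_force: [-1.0, 0.2, -0.2]
finger_gap: 0.3
finger_force: 0.3
clock: 8.37
eef_pos: [488.6, -325.5, 48.6]
eef_rot: [-3.142, -0.0, 1.571]
wrist_force: [-0.8, -0.5, 0.2]
finger_gap: 0.2
finger_force: 0.0
clock: 8.53
eef_pos: [491.8, -325.6, 48.6]
eef_rot: [-3.142, 0.0, 1.571]
wrist_force: [-0.4, 0.0, 0.3]
finger_gap: 0.5
finger_force: 0.0
clock: 8.7
eef_pos: [495.0, -325.6, 48.6]
eef_rot: [-3.142, -0.0, 1.571]
wrist_force: [0.9, -0.6, -0.1]
finger_gap: 0.5
finger_force: 0.0
clock: 8.87
eef_pos: [498.1, -325.6, 48.6]
eef_rot: [-3.142, 0.0, 1.571]
wrist_force: [-0.4, 0.6, 0.2]
finger_gap: 0.6
finger_force: 0.0
wheel [array([ 512.4, -306.4]), np.float64(29.3)] 8993
 high 615 [ 498.4 -315.2   57.8] min [ 486.4 -332.8   47.2] max [ 510.8 -314.4   64. ] px [301 266  56  46]
 high 430 [ 516.6 -325.5   58.6] min [ 512.7 -333.1   46. ] max [ 520.9 -322.8   60.8] px [358 280  19  32]
```

A runs free too: its screw moved 13 mm and coasted ahead of the finger. C is the binding stage. I'll raise, go back over C, turn to the rack angle, open the gripper and measure the base and pins.

```bash
python3 -m handwheel '-0.1 0 0.4 0 1;0 0 0.6 0 1;0 0 0.6 0 1;0.18 0.6 0 -0.3 0.5;0.18 0.8 0 -0.3 0;0.18 0.8 0 -0.3 0;0.18 0.8 0 -0.3 0;0.18 0.8 0 -0.3 0;0.18 0.8 0 -0.1 0;0.18 0.8 0 0 0;0 0 0 0 0;0 0 0 0 0'
python3 - <<'E'
from h import *
for _ in range(4): p,d,w=pts("wrist")
np.savez("/tmp/w3.npz",p=p,d=d,w=w); save(p,"w3.png"); s=read_state(); print(s["eef_pos"],s["eef_rot"],s["finger_gap"],s["clock"])
c=np.array([544,-85.]);r=np.hypot(w[...,0]-c[0],w[...,1]-c[1]);z=w[...,2]
q=w[(r<36)&(z>37)&(z<43)][:,:2].astype(np.float32);print("wheel",cv2.minEnclosingCircle(q))
q=w[(r<50)&(z>26)&(z<32)][:,:2].astype(np.float32);print("base",cv2.minAreaRect(q),len(q))
E
```

```text
clock: 9.92
eef_pos: [544.6, -108.3, 112.7]
eef_rot: [3.142, 0.0, 1.434]
wrist_force: [-0.5, -0.1, -0.1]
finger_gap: 57.1
finger_force: 0.0
[ 544.22644213 -110.66813378  112.64158372] [3.14155588e+00 9.53413976e-05 1.42985767e+00] 72.78272529703075 10.1167
wheel ((544.1189575195312, -84.70182037353516), 29.287832260131836)
base ((544.1839599609375, -84.65081787109375), (64.2220687866211, 64.04398345947266), 79.76696014404297) 2678
```

View pics/w3.png

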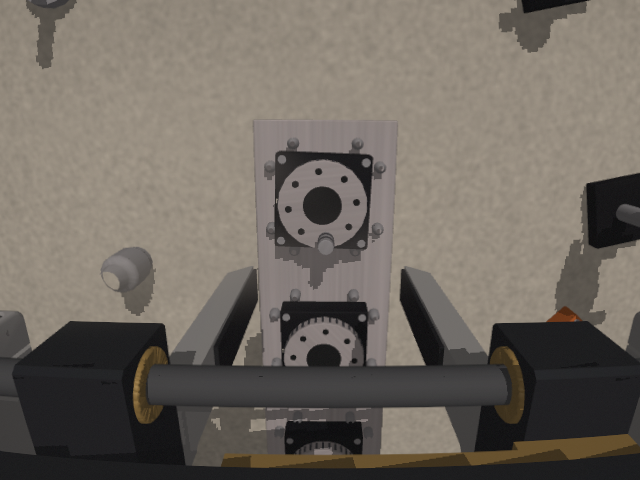

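The wrist view shows stage C's base centred at (323,203) and free of the fingers, with the objective at (127,270). The base measures 64.2 x 64.0 mm at (544.2,-84.7) and is turned -10.2°, which fits. Before going down I'll check the objective's clearance.

```bash
python3 - <<'E'
from h import *
z=np.load("/tmp/w3.npz");w=z["w"][235:300,90:160].reshape(-1,3);t=w[(w[:,2]>35)];print(t.min(0),t.max(0),len(t))
E
python3 -m handwheel '0 0.2 0 -0.3 0;0 0.3 0 0 0;0 0.15 0 0 0;0 0 0 0 0;0 0 0 0 0;0 0 0 0 0'
```

```text
[ 386.81269092 -123.9384483    35.02318635] [554.95248158 -35.87265761 291.02882195] 314
clock: 10.62
eef_pos: [544.4, -83.8, 112.7]
eef_rot: [3.142, 0.0, 1.405]
wrist_force: [-0.1, -0.1, -0.2]
finger_gap: 94.1
finger_force: 0.0
```

```bash
python3 - <<'E'
from h import *
for n in("wrist","scene"):
    p,d,w=pts(n);m=(w[...,2]>30)&(w[...,2]<50)&(w[...,0]<495)&(w[...,0]>380)&(abs(w[...,1]+100)<70)
    t=w[m];print(len(t),np.percentile(t,[2,50,98],axis=0).round(1).tolist() if len(t) else "")
E
python3 -m handwheel '0 0 -0.2 0 0;0 0 -0.4 0 0;0 0 -0.4 0 0;0 0 -0.4 0 0;0 0 -0.3 0 0;0 0 0 0 0'
```

```text
692 [[383.0, -126.7, 30.1], [399.0, -110.5, 33.6], [404.9, -103.0, 43.5]]
0 
clock: 11.22
eef_pos: [543.0, -83.5, 41.9]
eef_rot: [-3.138, -0.0, 1.405]
wrist_force: [0.1, 0.0, -1.0]
finger_gap: 93.5
finger_force: 0.0
```

```bash
python3 -m handwheel '0 -0.03 -0.2 0 0;0 0 -0.25 0 0;0 0 -0.2 0 0;0 0 -0.07 0 0;0 0 0 0 0;0 0 0 0 0.3;0 0 0 0 0.3;0 0 0 0 0.4;0 0 0 0 0.4;0 0 0 0 0.4;0 0 0 0 0.4;0 0 0 0 0.4' 40
python3 -m handwheel '0 0 0 0 0.6;0 0 0 0 0.6;0 0 0 0 0.6;0 0 0 0 0.6;0 0 0 0 0.6;0 0 0 0 0.6' 40
```

```text
clock: 12.22
eef_pos: [544.3, -84.8, 16.1]
eef_rot: [-3.141, 0.0, 1.405]
wrist_force: [-1.7, 0.6, 4.9]
finger_gap: 63.2
finger_force: 40.0
clock: 12.72
eef_pos: [544.3, -84.8, 16.1]
eef_rot: [-3.141, 0.0, 1.405]
wrist_force: [-4.0, 0.6, 5.5]
finger_gap: 63.5
finger_force: 40.0
```

Gripped at 63.5 mm and 40 N. Now I'll lift.

```bash
python3 -m handwheel '0 0 0.05 0 0.6;0 0 0.1 0 0.6;0 0 0.1 0 0.6;0 0 0.15 0 0.6;0 0 0.2 0 0.6;0 0 0.2 0 0.6;0 0 0 0 0.6;0 0 0 0 0.6'
python3 - <<'E'
from h import *
p,d,w=pts("wrist");s=read_state();t=s["eef_pos"];c=t
r=np.hypot(w[...,0]-c[0],w[...,1]-c[1]);z=w[...,2]-t[2]
for a,b in((10,17.5),(20,28)):
    q=w[(r<48)&(z>a)&(z<b)];print(len(q),cv2.minAreaRect(q[:,:2].astype(np.float32)),np.median(q[:,2]))
print(t,s["wrist_force"],s["finger_gap"],s["finger_force"])
E
```

```text
clock: 13.38
eef_pos: [544.7, -84.9, 48.5]
eef_rot: [3.14, 0.0, 1.405]
wrist_force: [0.3, -0.0, -10.2]
finger_gap: 63.7
finger_force: 40.0
5727 ((544.727783203125, -84.9073486328125), (64.67451477050781, 87.06765747070312), 79.89765930175781) 60.56920921926951
13600 ((544.2869262695312, -78.15924072265625), (65.32823181152344, 68.23568725585938), 39.563411712646484) 71.58665740493832
[544.36069419 -84.79740934  47.97860403] [ 0.56907396  0.33184565 -9.35940419] 63.60991390124765 39.96085166931152
```

Held level, with 9.4 N lifted. I'll raise to a safe height and carry it to a standoff short of the tray to measure the place.

```bash
python3 -m handwheel '0 0 0.3 0 0.6;0 0 0.5 0 0.6;0 0 0.6 0 0.6;0 0 0.6 0 0.6;0 0 0.5 0 0.6;0 0.2 0.1 -0.4 0.6;0.05 0.4 0 -0.4 0.6;0.05 0.55 0 -0.4 0.6;0.05 0.6 0 -0.4 0.6;0.05 0.6 0 -0.2 0.6;0.05 0.6 0 0 0.6;0.05 0.6 0 0 0.6'
python3 -m handwheel '0.05 0.6 0 0 0.6;0.05 0.6 0 0 0.6;0.05 0.6 0 0 0.6;0.05 0.5 0 0 0.6;0 0.3 0 0 0.6;0 0.1 0 0 0.6;0 0 0 0 0.6;0 0 0 0 0.6;0 0 0 0 0.6'
python3 - <<'E'
from h import *
p,d,w=pts("wrist");np.savez("/tmp/w4.npz",p=p,d=d,w=w);save(p,"w4.png");s=read_state();t=s["eef_pos"]
z=w[...,2]
print(t,s["eef_rot"],s["finger_gap"])
c=np.array([569,300.]);r=np.hypot(w[...,0]-c[0],w[...,1]-c[1])
m=((z>19)&(z<26)&(r<60)).astype(np.uint8);n,l,st,_=cv2.connectedComponentsWithStats(m)
P=[]
for k in range(1,n):
    q=w[l==k]
    if len(q)>8: P.append(q[:,:2].mean(0)); print("pin",len(q),q.mean(0).round(1),np.round(cv2.minEnclosingCircle(q[:,:2].astype(np.float32))[1],1))
print(np.mean(P,0),cv2.minAreaRect(np.array(P,np.float32)))
q=w[(z>13)&(z<20)&(r<120)];print("rim",cv2.minAreaRect(q[:,:2].astype(np.float32)))
E
```

```text
clock: 14.43
eef_pos: [556.2, 58.4, 152.4]
eef_rot: [-3.141, 0.0, 1.248]
wrist_force: [-0.0, -0.0, -8.8]
finger_gap: 63.6
finger_force: 40.0
clock: 15.18
eef_pos: [564.4, 164.2, 151.9]
eef_rot: [-3.142, 0.0, 1.247]
wrist_force: [0.5, -0.3, -8.9]
finger_gap: 63.9
finger_force: 40.0
[564.44314747 164.19624388 151.93327198] [-3.14155530e+00  2.01015479e-04  1.24682041e+00] 63.298595611742904
pin 75 [540.4 333.5  21. ] 4.0
pin 74 [611.6 309.4  21.1] 3.9
pin 72 [597.5 268.   21.1] 4.0
pin 76 [526.4 292.4  20.9] 4.0
pin 70 [577.4 258.5  20.9] 4.0
pin 73 [536.1 272.2  21.1] 4.1
[564.90282685 289.0054047 ] ((566.4284057617188, 293.33404541015625), (59.43873596191406, 75.31501007080078), 71.30133056640625)
rim ((561.7556762695312, 281.3140869140625), (113.53939819335938, 157.3445281982422), 70.870361328125)
```

View pics/w4.png

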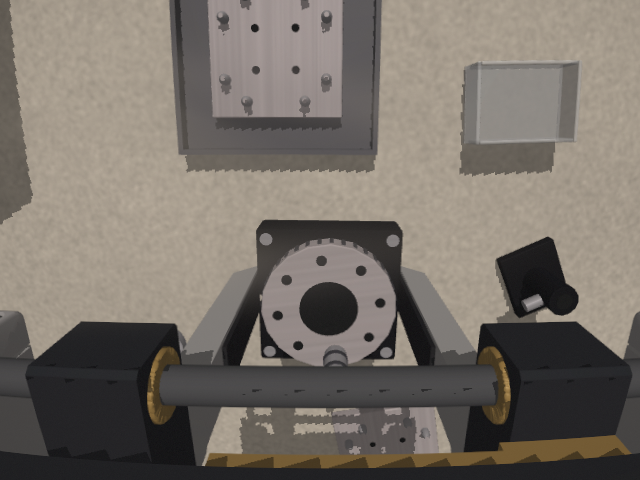

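The wrist view shows the tray pins at (222,18), (326,18), (224,80), (326,80), (247,103) and (305,103), and the stage held square. The side-pin quad gives a tray centre of (569.0,300.85) at -18.8°, and its 75.2 mm width fits the nominal 76. Now I'll check where the held stage sits relative to the TCP.

```bash
python3 - <<'E'
from h import *
w=np.load("/tmp/w4.npz")["w"];t=np.array([564.4,164.2,151.9]);z=w[...,2]-t[2];v,u=np.mgrid[:480,:640]
q=w[(z>21.5)&(z<26.5)&(abs(u-328)<75)&(v>225)&(v<365)];print(len(q),cv2.minEnclosingCircle(q[:,:2].astype(np.float32)),np.median(q[:,2]))
A=np.c_[q[:,:2],np.ones(len(q))];print("tilt",np.linalg.lstsq(A,q[:,2],rcond=None)[0][:2])
q=w[(z>10)&(z<15)&(v>215)&(v<365)&(u>252)&(u<405)];print(len(q),cv2.minAreaRect(q[:,:2].astype(np.float32)))
E
python3 -m handwheel '0.02 0.3 0 -0.05 0.6;0.02 0.5 0 0 0.6;0.02 0.55 0 0 0.6;0.02 0.55 0 0 0.6;0.02 0.55 0 0 0.6;0.015 0.5 0 0 0.6;0 0.3 0 0 0.6;0 0.165 0 0 0.6;0 0 0 0 0.6;0 0 0 0 0.6'
```

```text
12626 ((563.6539306640625, 162.87112426757812), 32.275028228759766) 174.99037533418806
tilt [ 0.00095301 -0.00137466]
5166 ((564.3700561523438, 164.12400817871094), (64.69586944580078, 67.57481384277344), 70.4428939819336)
clock: 16.07
eef_pos: [569.0, 301.1, 151.7]
eef_rot: [-3.141, 0.001, 1.243]
wrist_force: [0.3, -0.9, -9.2]
finger_gap: 63.6
finger_force: 40.0
```

Base centre coincides with the TCP, level, at the right yaw. Now I'll go down.

```bash
python3 -m handwheel '0 0 -0.2 0 0.6;0 0 -0.4 0 0.6;0 0 -0.5 0 0.6;0 0 -0.5 0 0.6;0 0 -0.5 0 0.6;0 0 -0.4 0 0.6;0 0 -0.2 0 0.6;0 0 -0.1 0 0.6;0 0 -0.05 0 0.6;0 0 0 0 0.6;0 0 0 0 0.6'
python3 -m handwheel '0 0 -0.05 0 0.6;0 0 -0.05 0 0.6;0 0 -0.05 0 0.6;0 0 0 0 0.6'
python3 -m handwheel '0 0 -0.04 0 0.6;0 0 -0.04 0 0.6;0 0 -0.04 0 0.6;0 0 0 0 0.6'
```

```text
clock: 16.98
eef_pos: [569.5, 301.9, 38.9]
eef_rot: [3.14, -0.001, 1.243]
wrist_force: [-0.1, -0.0, -8.6]
finger_gap: 63.8
finger_force: 40.0
clock: 17.32
eef_pos: [568.8, 301.7, 31.4]
eef_rot: [-3.141, 0.0, 1.244]
wrist_force: [-0.6, -0.6, -9.9]
finger_gap: 63.1
finger_force: 40.0
clock: 17.65
eef_pos: [568.8, 301.7, 26.6]
eef_rot: [-3.141, 0.0, 1.244]
wrist_force: [-0.7, -0.5, -8.9]
finger_gap: 63.4
finger_force: 40.0
```

```bash
python3 -m handwheel '0 -0.02 -0.03 0 0.6;0 0 -0.03 0 0.6;0 0 -0.03 0 0.6;0 0 0 0 0.6;0 0 0 0 0.6'
python3 -m handwheel '0 0 -0.02 0 0.6;0 0 -0.02 0 0.6;0 0 0 0 0.6;0 0 0 0 0.6'
```

```text
clock: 18.07
eef_pos: [569.0, 301.0, 23.4]
eef_rot: [-3.142, 0.0, 1.244]
wrist_force: [0.7, -0.0, -9.3]
finger_gap: 63.7
finger_force: 40.0
clock: 18.4
eef_pos: [569.0, 301.0, 21.8]
eef_rot: [-3.142, 0.0, 1.244]
wrist_force: [0.7, -0.3, -9.9]
finger_gap: 63.7
finger_force: 40.0
```

```bash
python3 -m handwheel '0 0 -0.015 0 0.6;0 0 -0.015 0 0.6;0 0 0 0 0.6;0 0 0 0 0.6'
python3 -m handwheel '0 0 -0.015 0 0.6;0 0 0 0 0.6;0 0 0 0 0.6'
```

```text
clock: 18.73
eef_pos: [568.9, 301.0, 20.6]
eef_rot: [-3.141, 0.0, 1.244]
wrist_force: [0.2, 0.1, -8.7]
finger_gap: 63.9
finger_force: 40.0
clock: 18.98
eef_pos: [569.1, 301.1, 20.2]
eef_rot: [3.141, -0.0, 1.244]
wrist_force: [1.5, -0.2, -7.6]
finger_gap: 63.6
finger_force: 40.0
```

Touching down. I'll go a little lower, then release.

```bash
python3 -m handwheel '0 0 -0.015 0 0.6;0 0 0 0 0.6;0 0 0 0 0.6'
python3 -m handwheel '0 0 0 0 0.5;0 0 0 0 0.5;0 0 0 0 0.5' 5
python3 -m handwheel '0 0 0 0 0.2;0 0 0 0 0;0 0 0 0 0;0 0 0 0 0;0 0 0 0 0;0 0 0 0 0;0 0 0 0 0'
```

```text
clock: 19.23
eef_pos: [569.1, 301.1, 20.1]
eef_rot: [3.141, -0.0, 1.244]
wrist_force: [-3.1, -1.1, 2.3]
finger_gap: 63.4
finger_force: 40.0
clock: 19.48
eef_pos: [569.1, 301.1, 20.1]
eef_rot: [3.141, -0.0, 1.244]
wrist_force: [-6.0, -1.8, 3.7]
finger_gap: 63.9
finger_force: 5.0
clock: 20.07
eef_pos: [569.1, 301.0, 19.4]
eef_rot: [3.141, -0.0, 1.243]
wrist_force: [0.2, 0.1, 0.3]
finger_gap: 94.3
finger_force: 0.0
```

Released. I'll retreat straight up, back off, and check all three stages.

```bash
python3 -m handwheel '0 0 0.1 0 0;0 0 0.3 0 0;0 0 0.5 0 0;0 0 0.6 0 0;0 0 0.6 0 0;0 0 0.6 0 0;0 -0.4 0.5 0 0;0 -0.7 0.2 0 0;0 -0.7 0 0 0;0 -0.6 0 0 0;0 0 0 0 0;0 0 0 0 0'
python3 - <<'E'
from h import *
for n,c in(("wrist",(569,301)),("side",(569,301)),("scene",(514,-306)),("scene",(529,-196)),("side",(514,-306)),("side",(529,-196))):
    p,d,w=pts(n);z=w[...,2];r=np.hypot(w[...,0]-c[0],w[...,1]-c[1])
    q=w[(r<36)&(z>36)&(z<48)];print(n,c,len(q),cv2.minEnclosingCircle(q[:,:2].astype(np.float32)),np.median(q[:,2]))
    if n=="wrist":
        save(p,"w5.png");print(np.linalg.lstsq(np.c_[q[:,:2]-c,np.ones(len(q))],q[:,2],rcond=None)[0])
        q=w[(r<50)&(z>28)&(z<36)];print("base",cv2.minAreaRect(q[:,:2].astype(np.float32)),np.median(q[:,2]))
E
```

```text
clock: 21.07
eef_pos: [569.3, 204.3, 156.8]
eef_rot: [3.141, -0.001, 1.242]
wrist_force: [-0.4, 0.7, 0.8]
finger_gap: 93.9
finger_force: 0.0
wrist (569, 301) 5193 ((569.1419067382812, 300.9781799316406), 29.4937744140625) 43.217741981615575
[7.19095099e-04 9.96800452e-04 4.31973849e+01]
base ((569.2437744140625, 301.3074035644531), (64.16448211669922, 64.29763793945312), 70.80192565917969) 32.10199874200262
side (569, 301) 871 ((568.489990234375, 301.05609130859375), 29.85141372680664) 43.66273754165502
scene (514, -306) 470 ((513.4545288085938, -306.70867919921875), 30.654367446899414) 39.9975522987321
scene (529, -196) 484 ((530.6638793945312, -196.04368591308594), 31.03269386291504) 39.84998187536564
side (514, -306) 249 ((512.6149291992188, -307.2123718261719), 30.55194854736328) 40.51182574894244
side (529, -196) 279 ((528.3477783203125, -195.564453125), 30.631305694580078) 40.16414417005171
```

View pics/w5.png

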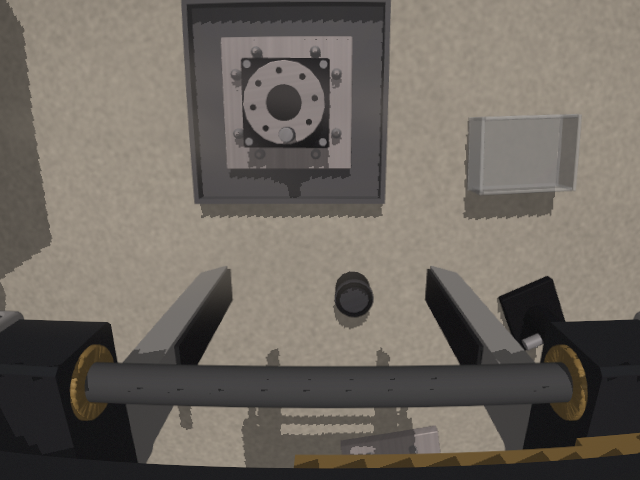

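The stage sits square between all eight pins, with its wheel at (284,102). It is centred on the place at (569.1,301.0), level, and its wheel top is about 43.2 to 43.7 mm (nominal 44). Stages A and B are where they were.

```bash
python3 -c "
from cell import sign_off;print(sign_off())"
```

```text
the job is handed in; nothing more can be done
None
```

I turned all three wheels and found the binding stage, the one at the tray end of the plate; it is now home between the pins in the repair tray, the two free-running stages are still in their places, and the job is handed in.

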